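# Wind the stuck sample tray out of a slide scanner by hand

## Task

The slide scanner has lost power with its sample tray inside. Slide the keyhole cover plate on its deck along until the stud heads sit in the wide ends of its slots, lift it off and lay it flat on the bench. Then fit the crank fully down onto the square shaft that the plate was hiding, wind it clockwise, about two full turns, until the tray is fully out, and leave the crank on the shaft; do not disturb the other things on the bench.

Things in the scene. Friction and masses are not known exactly. Their poses are not given: they have to be found in the camera images.
- scanner: The slide scanner, a fixed low white box 240 (x) x 280 (y) x 105 mm high, flat deck. Origin: centre of its underside, on the bench; z up; its +y end is where the tray comes out. In the middle of the deck is a square well, 60 x 60 mm, 32 mm deep, with the drive shaft in it, hidden by the cover plate at first.
- stud_a (a point): Top of one of the two steel studs on the scanner's deck, at scanner (x, y) = (42, 45) mm, 12 mm above the deck; the other is at (-42, -45) mm. Each has a shank 6 mm thick and 8 mm high, and on it a head 16 mm wide and 4 mm thick. Axes as the scanner's.
- shaft_foot (a point): Centre of the well's floor, on the shaft's axis, 73 mm above the bench (32 mm below the deck). Axes as the scanner's. The seated crank's underside rests on this floor.
- shaft_top (a point): Top of the square drive shaft, on its axis, 28 mm above the well's floor (4 mm below the deck). Turns with the shaft; x and y are square to the shaft's flats. The shaft is 16 mm square for 20 mm, then tapers over 8 mm to 9 mm square.
- drive_shaft (a joint): Angle of the shaft, rad: 0 with the tray fully in, grows clockwise seen from above, end stop at 13.33. It drives the tray 9 mm per rad (56.5 mm per turn). Turning takes about 0.12 N m (under 2 N at the handle); it stays where it is left. It starts a little way round, between 0 and 1.5.
- sample_tray (a joint): How far the tray is out, m: 0 in, 0.120 fully out at its stop. It moves towards the scanner's +y, driven by the shaft only.
- tray_front (a point): Middle of the tray's front panel (140 mm wide, 44 mm high), which moves out along the scanner's +y.
- cover: The aluminium cover plate, 120 (x) x 160 (y) x 5 mm, loose, about 0.3 kg, lying on the scanner's deck, held by two keyhole slots on the studs. Origin: centre of its underside; axes as the scanner's at the start. Starts centred on the deck within 2 mm; comes free when 20 mm (within 3 mm) off centre towards the scanner's -y, away from the tray's end. Slots 11 mm wide, wide ends 22 x 22 mm.
- cover_bar (a point): Middle of the black pull bar in the centre of the cover plate, 39 mm above the plate's underside. The bar is 16 mm wide (x), 80 mm long (y) and 12 mm high, on two legs at y = +-34 mm. Axes as the cover's.
- crank: The steel crank, loose, about 0.4 kg, standing on the bench on its hub, handle up. Origin: centre of the hub's underside, the socket's mouth; x along the arm to the handle. Hub 34 x 34 x 80 mm, sides along x and y; square socket in its underside 18.5 mm wide, 32 mm deep: it fits the shaft in four ways, a quarter turn apart.
- crank_top (a point): Centre of the hub's top, 80 mm above its underside. The arm (20 mm wide) spans 66 to 78 mm high, from x = -45 to 85 mm; a counterweight 28 mm wide, 60 to 84 mm high, is at x = -45 mm. Below the arm the hub's sides are free, to be gripped across y. Axes as the crank's.
- crank_handle (a point): Middle of the crank's handle, an upright black cylinder 24 mm thick and 52 mm high (82 to 134 mm above the hub's underside), 75 mm from the hub's axis. It spins freely on its pin, so fingers holding it need not turn while winding. Axes as the crank's.
- dropper: Bystander: a small white dropper bottle, 32 mm thick, 75 mm high, standing. Origin: centre of its underside.
- reagent_jar: Bystander: an amber jar, 60 mm thick, 85 mm high, standing. Origin: centre of its underside.
- slide_box: Bystander: an open grey box, 90 (x) x 120 (y) x 35 mm. Origin: centre of its underside.

How it is judged:
By the outcome, as a careful person would: the job done as asked, in the order asked, and still so for the second after the job is handed in, with the robot touching nothing.
It also fails if it takes over 72 s, if anything falls off the work surface, if the arm or the gripper's body presses on something with over 40 N, if the wrist force passes 120 N, or if a joint passes its speed limit or range.

## Robot

A 6-joint arm with a two-finger parallel gripper is mounted at the origin on the work surface. World frame = base frame: x ahead of the robot, y to its left, z up, the work surface at z = 0. Lengths are in m, angles in rad, forces in N, time in s.
With the tool pointing down it reaches from about 0.275 to 0.825 m from the base axis. Payload 5.2 kg.
Tool frame: the origin (TCP) lies between the finger pads; the fingertips stand 19 mm ahead of it and the grasp point (between the pads) is the TCP; z points along the fingers, y is the line along which they close (so a half turn about z gives the same grasp; the last joint's range is limited). The gripper opens to 93 mm and grips with 3 to 60 N. Pads are 15 mm wide; open, the fingers measure 128 mm over their backs; the gripper's body (75 mm by 188 mm) begins 65 mm behind the grasp point.
Start: joints at [1.114, 0.259, 1.535, -0, 1.348, -0.203], TCP at [0.138, 0.532, 0.238] pointing down, gripper open.
Joint ranges: [-3.14, 3.14], [-0.91, 2.08], [0.19, 2.58], [-1.22, 4.36], [0.22, 2.71], [-3.12, 3.12]. Speed limits (rad/s): [2.57, 2.57, 3.14, 3.14, 3.14, 3.14].

## Interface

Orientations are given as a unit quaternion [x, y, z, w].
In Python, from plant import robot gives the robot as it stands.
- The arm moves only by the shell command python3 nudge.py 'ROWS' [FORCE]. ROWS is rows parted by semicolons, their numbers by spaces, 1 to 8 of them, each of 7 numbers: dx, dy, dz in m, then a rotation vector rx, ry, rz in rad, then the finger opening in m; each row shifts and turns the commanded pose from where the row before left it, along the tool's axes as they then stand; what a row does not reach is not made up. A row lasts 1/10 s, in which the tool goes at most 0.05 m and 0.15 rad, less where a joint would pass 70% of its speed; a pose out of reach is approached as far as the arm can. The fingers move at their own pace and stop on an object; FORCE is the grip in N (left out, the last holds). Time passes only in rows, so rows that do not move let the fingers close. It prints the time, the measured TCP pose, the force, the opening and the grip force at its end.
- robot.get_obs(): the state, without advancing time (a new reading comes with each control period).
- robot.camera(name): name is "side" or "top"; returns a dict with "color" (420x560x3 uint8, red, green, blue), "fx", "fy", "cx", "cy" (pixels), "camera_from_world" (4x4, takes a point from world to camera coordinates). Camera axes: x right, y up, looking along -z (the intrinsics and any distortion apply to the point x, -y, -z); pixel columns grow to the right and rows downward; lengths in m; the calibration is good to about 2 mm. A picture is of the moment at which its call begins. There is no depth.
- robot.job_done(): hands the job in; it is judged then, once.
The state is a dict: "clock": time; "joints": joint angles; "joint_vel": joint speeds; "joint_efforts": joint torques, N m; "tcp_pos": TCP position; "orientation": TCP orientation; "contact_force": force on the tool from outside, world axes, zero at the start; "torque": the same for the moment, N m; "finger_gap": finger opening in m; "gripper_force": force on a finger pad.
Only numpy, scipy, OpenCV 4.12 (cv2) and the standard library are available. Lean on these libraries where they do the work, as an engineer would, in place of code of your own. Each camera call takes 0.05 s, during which the arm holds its last target. There are 200 camera calls.

## Working session

There is one attempt and no reset: what is moved stays moved. The work goes in short steps, Python scripts to look and compute and a shell command to move; the robot and the scene stay as the last step left them, time stands still between calls to the robot, and variables do not carry over. Pictures are saved under pics/ and viewed, at most 10 in all, crops included, and the job is handed in when it is done.

```bash
ls; mkdir -p pics; python3 - <<'E'
from plant import robot
import cv2,numpy as np,pickle
for n in("top","side"):
    c=robot.camera(n); pickle.dump(c,open(f"pics/{n}0.pkl","wb"))
    cv2.imwrite(f"pics/{n}0.png",cv2.resize(c["color"][:,:,::-1],(800,600),interpolation=cv2.INTER_CUBIC))
    print(n,{k:(v if np.ndim(v)==0 else np.round(v,4).tolist()) for k,v in c.items() if k!="color"})
o=robot.get_obs();print(o)
E
```

```text
nudge.py
pics
plant.py
top {'fx': 502.7006875153929, 'fy': 502.7006875153929, 'cx': 278.4944820150601, 'cy': 208.27799398571474, 'camera_from_world': [[0.0067, -0.9999, -0.0144, 0.0404], [0.9961, 0.0055, 0.0879, -0.5243], [-0.0878, -0.0149, 0.996, -1.3833], [0.0, 0.0, 0.0, 1.0]]}
side {'fx': 458.91532657525363, 'fy': 458.91532657525363, 'cx': 269.8714728912298, 'cy': 212.65514184668177, 'camera_from_world': [[0.8056, -0.5925, -0.0047, -0.3915], [0.3817, 0.5129, 0.7689, -0.2809], [-0.4531, -0.6212, 0.6393, -0.8975], [0.0, 0.0, 0.0, 1.0]]}
{'clock': 0.1, 'joints': array([ 1.11420857e+00,  2.59264453e-01,  1.53596722e+00, -5.51614203e-05,
        1.34796550e+00, -2.02762786e-01]), 'joint_vel': array([ 2.12644537e-04, -2.28939062e-03, -2.23868376e-03, -1.33862705e-03,
        4.49711102e-05,  8.95417526e-05]), 'joint_efforts': array([ 2.41846174e-03, -4.38213658e+01, -2.84640026e+01,  7.17954850e-02,
        3.63249646e-02, -5.70290149e-05]), 'tcp_pos': array([0.13788207, 0.53196962, 0.23690642]), 'orientation': array([ 1.26565961e-01,  9.91957869e-01, -7.67761915e-04, -2.34274379e-04]), 'contact_force': array([ 0.94561587, -0.72892147, -0.40662909]), 'torque': array([-0.05607281, -0.04049201, -0.02643075]), 'gripper_force': 0.0, 'finger_gap': 0.0929785852894481}
```

View pics/top0.png

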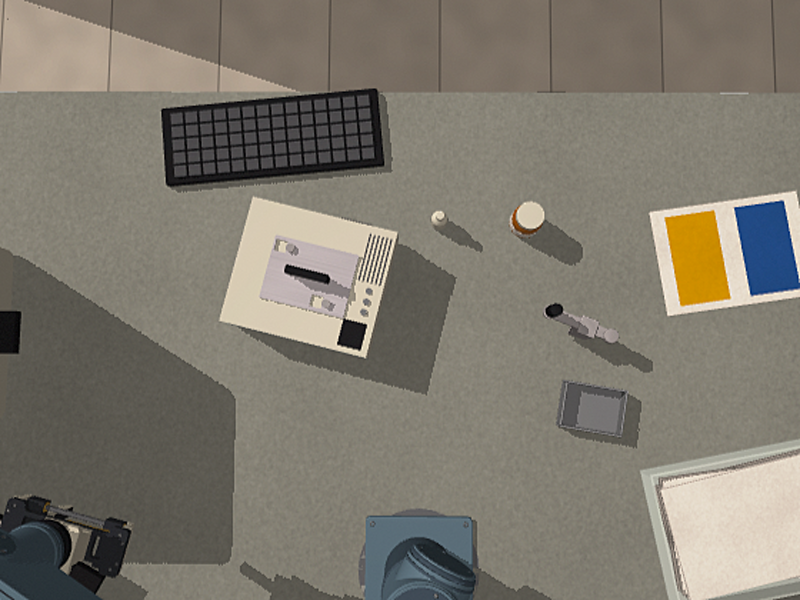

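View pics/side0.png

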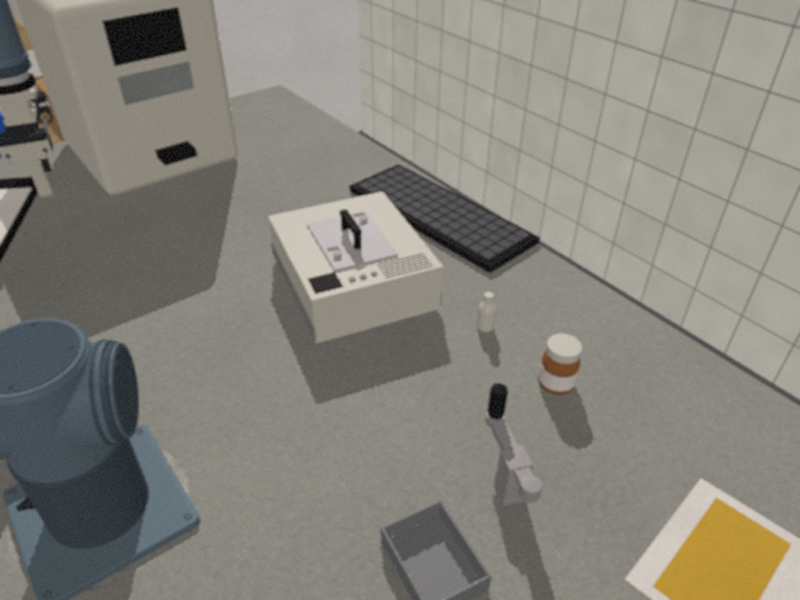

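```bash
python3 - <<'E'
import cv2,pickle,numpy as np
t=pickle.load(open("pics/top0.pkl","rb"))["color"][:,:,::-1]
a=cv2.resize(t[130:260,145:290],None,fx=4,fy=4,interpolation=cv2.INTER_CUBIC)
s=pickle.load(open("pics/side0.pkl","rb"))["color"][:,:,::-1]
cv2.imwrite("pics/a.png",cv2.resize(t[130:260,145:290],(669,600),interpolation=cv2.INTER_CUBIC))
b=cv2.resize(t[200:250,375:445],(800,571),interpolation=cv2.INTER_CUBIC)
cv2.imwrite("pics/b.png",b)
b=cv2.resize(s[130:240,185:315],(709,600),interpolation=cv2.INTER_CUBIC)
cv2.imwrite("pics/c.png",b)
E
```

```text
(no output)
```

View pics/a.png

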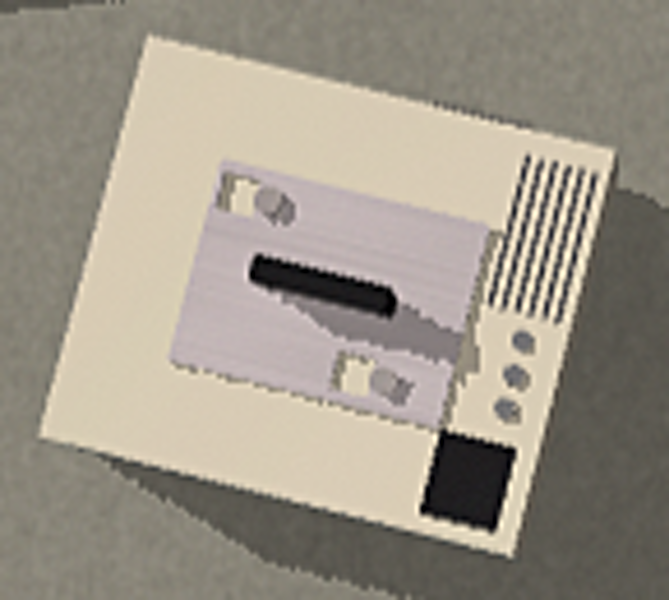

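View pics/b.png

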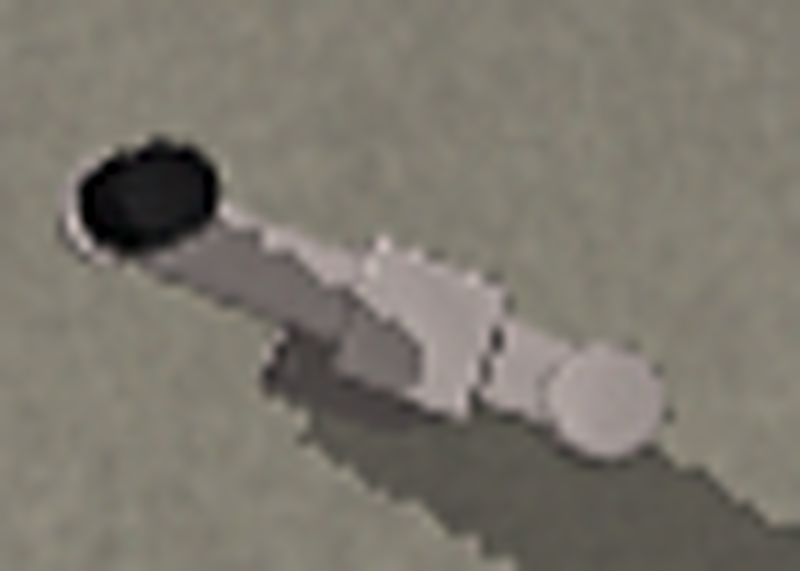

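```bash
cat > h.py <<'E'
import pickle,numpy as np
def unproj(c,uv,z):
    T=np.array(c["camera_from_world"]);R,t=T[:3,:3],T[:3,3]
    d=R.T@np.array([(uv[0]-c["cx"])/c["fx"],-(uv[1]-c["cy"])/c["fy"],-1]);o=-R.T@t
    return o+d*(z-o[2])/d[2]
def proj(c,p):
    T=np.array(c["camera_from_world"]);q=T[:3,:3]@p+T[:3,3]
    return np.array([c["cx"]-c["fx"]*q[0]/q[2],c["cy"]+c["fy"]*q[1]/q[2]])
def crop(c,uv,x0,y0,s,z): return unproj(c,((uv[0]+.5)*s-.5+x0,(uv[1]+.5)*s-.5+y0),z)
E
python3 - <<'E'
from h import *
c=pickle.load(open("pics/top0.pkl","rb"));s=145/669
P=[crop(c,u,145,130,s,.105) for u in[(150,36),(615,150),(513,556),(42,436)]]
for i in range(4):
    d=P[i]-P[(i+1)%4];print(P[i].round(4),np.linalg.norm(d).round(4),np.degrees(np.arctan2(d[1],d[0])).round(1))
print("C",np.mean(P,0))
for n,u,z in[("stud a",(270,203),.117),("stud b",(388,383),.117),("bar",(323,285),.150),("barL",(257,267),.15),("barR",(390,303),.15)]:print(n,crop(c,u,145,130,s,z).round(4))
k=70/800
for n,u,z in[("hub",(424,327),.08),("cw",(607,402),.084),("handle",(161,195),.134),("h1",(380,240),.08),("h2",(505,290),.08),("h3",(468,415),.08)]:print(n,crop(c,u,375,200,k,z).round(4))
for n,u,z in[("dropper",(440,218),.075),("jar",(530,215),.085)]:print(n,crop(c,u,0,0,.7,z).round(3))
for n,u in[("boxTL",(565,381)),("TR",(628,391)),("BR",(622,438)),("BL",(558,427))]:print(n,crop(c,u,0,0,.7,.035).round(3))
E
```

```text
[0.7058 0.315  0.105 ] 0.2781 76.3
[0.64   0.0448 0.105 ] 0.2401 -13.6
[0.4066 0.101  0.105 ] 0.2782 -103.8
[0.4732 0.3712 0.105 ] 0.2393 166.4
C [0.55638061 0.20799589 0.105     ]
stud a [0.6064 0.2413 0.117 ]
stud b [0.5037 0.1722 0.117 ]
bar [0.5554 0.2054 0.15  ]
barL [0.5653 0.2423 0.15  ]
barR [0.5455 0.168  0.15  ]
hub [ 0.4678 -0.3126  0.08  ]
cw [ 0.4505 -0.3536  0.084 ]
handle [ 0.4944 -0.2408  0.134 ]
h1 [ 0.4881 -0.3027  0.08  ]
h2 [ 0.4766 -0.3316  0.08  ]
h3 [ 0.4474 -0.3225  0.08  ]
dropper [ 0.672 -0.036  0.075]
jar [ 0.677 -0.205  0.085]
boxTL [ 0.365 -0.278  0.035]
TR [ 0.346 -0.397  0.035]
BR [ 0.258 -0.384  0.035]
BL [ 0.277 -0.263  0.035]
```

View pics/c.png

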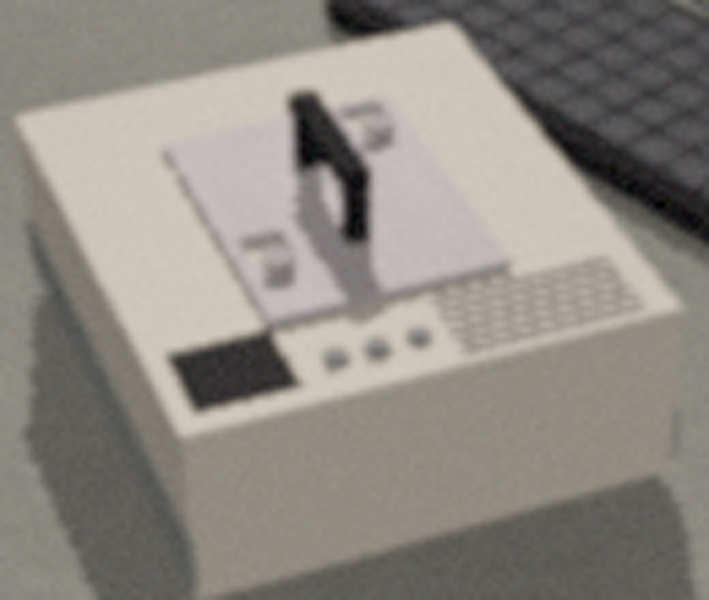

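The cover's slots have their wide ends to the image left of the studs, so the scanner's +y points left in the top picture (yaw about -13.7°, centre (0.5555, 0.207)). The crank hub is at (0.467, -0.312) with a yaw of about 69°. Next I move over the bar.

```bash
cat >> h.py <<'E'
from scipy.spatial.transform import Rotation as Ro
def go(p,yaw_y=None):
    """print shift in tool axes from the measured pose to p, and rz bringing tool y to world azimuth yaw_y (deg)"""
    from plant import robot
    o=robot.get_obs();R=Ro.from_quat(o["orientation"]).as_matrix()
    print("d",(R.T@(np.array(p)-o["tcp_pos"])).round(4),"tcp",o["tcp_pos"].round(4),"t",round(o["clock"],2))
    if yaw_y is not None:
        a=np.arctan2(R[1,1],R[0,1]);D=np.array([np.cos(np.radians(yaw_y)),np.sin(np.radians(yaw_y)),0]);z=np.array([0,0,-1.]);T=np.stack([np.cross(D,z),D,z],1)
        print("rot",Ro.from_matrix(R.T@T).as_rotvec().round(4),"j",o["joints"].round(2))
    print("F",o["contact_force"].round(1),"gap",round(o["finger_gap"],4),"g",round(o["gripper_force"],1))
E
python3 nudge.py '-.044 -.019 0 0 0 0 .06;-.044 -.019 0 0 0 0 .06;-.044 -.019 0 0 0 0 .06;-.044 -.019 0 0 0 0 .06;-.044 -.019 0 0 0 0 .06;-.044 -.019 0 0 0 0 .06;-.044 -.019 0 0 0 0 .06;-.044 -.019 0 0 0 0 .06' 30
python3 nudge.py '-.044 -.019 0 0 0 .14 .06;0 0 0 0 0 .14 .06;0 0 0 0 0 .14 .06;0 0 0 0 0 .14 .06;0 0 0 0 0 .14 .06;0 0 0 0 0 .14 .06;0 0 0 0 0 .14 .06;0 0 0 0 0 .14 .06'
python3 nudge.py '0 0 0 0 0 .14 .06;0 0 0 0 0 .14 .06;0 0 0 0 0 .14 .06;0 0 0 0 0 0 .06;0 0 0 0 0 0 .06'
python3 -c "
from h import *
go([.5552,.2065,.146],-13.7)"
```

```text
clock: 0.9
tcp_pos: [0.4417, 0.2953, 0.2374]
orientation: [0.127, 0.992, -0.0, -0.0]
contact_force: [-0.0, 1.8, 0.3]
finger_gap: 0.0604
gripper_force: 0.0
clock: 1.7
tcp_pos: [0.4781, 0.2673, 0.2371]
orientation: [0.636, 0.771, -0.0, -0.0]
contact_force: [-0.5, -0.4, 0.1]
finger_gap: 0.0599
gripper_force: 0.0
clock: 2.2
tcp_pos: [0.4783, 0.2674, 0.2373]
orientation: [0.78, 0.626, -0.0, -0.0]
contact_force: [-0.2, 0.0, 0.4]
finger_gap: 0.0597
gripper_force: 0.0
d [-0.0426  0.0884  0.0913] tcp [0.4783 0.2674 0.2373] t 2.2
rot [-0.0006  0.0004  0.0199] j [ 0.31  0.26  1.54 -0.    1.35  0.53]
F [-0.2  0.   0.4] gap 0.0597 g 0.0
```

```bash

python3 nudge.py '-.021 .044 0 0 0 .02 .06;-.0207 .0448 0 0 0 0 .06;0 0 .04 0 0 0 .06;0 0 .04 0 0 0 .06;0 0 0 0 0 0 .06'
python3 - <<'E'
from h import *
from plant import robot
go([.5552,.2065,.146],-13.7)
import cv2
c=robot.camera("side");p=proj(c,np.array([.5552,.2065,.15]));print(p)
x,y=int(p[0])-50,int(p[1])-50
a=cv2.resize(c["color"][y:y+100,x:x+100,::-1],(560,560),interpolation=cv2.INTER_CUBIC)
cv2.imwrite("pics/d.png",a)
E
```

```text
clock: 2.7
tcp_pos: [0.5515, 0.2051, 0.1519]
orientation: [0.787, 0.617, -0.005, -0.003]
contact_force: [-1.1, -0.9, 0.3]
finger_gap: 0.0601
gripper_force: 0.0
d [0.0022 0.0033 0.0059] tcp [0.5515 0.2051 0.1519] t 2.7
rot [-0.0108  0.0047 -0.0021] j [ 0.17  0.4   1.55 -0.    1.2   0.41]
F [-1.1 -0.9  0.3] gap 0.0601 g 0.0
[243.72381016 153.52962866]
```

View pics/d.png

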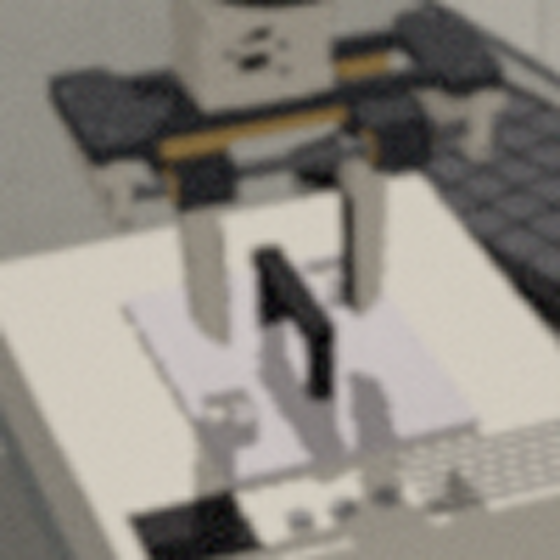

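The fingers straddle the bar cleanly: fingers at (205,335) and (365,300), bar between at (290,300). Close, then slide 20 mm along tool -x.

```bash

python3 nudge.py '.002 .003 .005 0 0 0 .06;0 0 0 0 0 0 .0;0 0 0 0 0 0 .0;0 0 0 0 0 0 .0;0 0 0 0 0 0 .0;0 0 0 0 0 0 0' 30
python3 -c "
from h import *
go([.5552,.2065,.144],-13.7)"
python3 nudge.py '-.004 0 0 0 0 0 0;-.004 0 0 0 0 0 0;-.004 0 0 0 0 0 0;-.004 0 0 0 0 0 0;-.004 0 0 0 0 0 0;0 0 0 0 0 0 0;0 0 0 0 0 0 0'
python3 - <<'E'
from h import *
from plant import robot
import cv2
go([.5552-.0047,.2065-.0194,.144],-13.7)
c=robot.camera("side");p=proj(c,np.array([.5552,.2065,.11]));x,y=int(p[0])-50,int(p[1])-45
a=cv2.resize(c["color"][y:y+90,x:x+100,::-1],(660,594),interpolation=cv2.INTER_CUBIC)
cv2.imwrite("pics/e.png",a)
E
```

```text
clock: 3.35
tcp_pos: [0.5587, 0.2077, 0.1531]
orientation: [0.788, 0.616, 0.0, 0.0]
contact_force: [-0.4, -0.5, 0.1]
finger_gap: 0.0246
gripper_force: 0.0
d [-0.002  -0.0031  0.0091] tcp [0.5587 0.2077 0.1531] t 3.35
rot [ 0.0006 -0.0003 -0.0037] j [0.17 0.41 1.54 0.   1.2  0.41]
F [-0.4 -0.5  0.1] gap 0.0246 g 0.0
clock: 4.05
tcp_pos: [0.5537, 0.1873, 0.1527]
orientation: [0.788, 0.616, -0.001, 0.0]
contact_force: [-0.0, -2.2, 2.4]
finger_gap: 0.0156
gripper_force: 30.0
d [-0.001  -0.003   0.0087] tcp [0.5537 0.1873 0.1527] t 4.05
rot [-0.      0.0013 -0.0041] j [ 0.14  0.39  1.57 -0.    1.19  0.38]
F [-0.  -2.2  2.4] gap 0.0156 g 30.0
```

View pics/e.png

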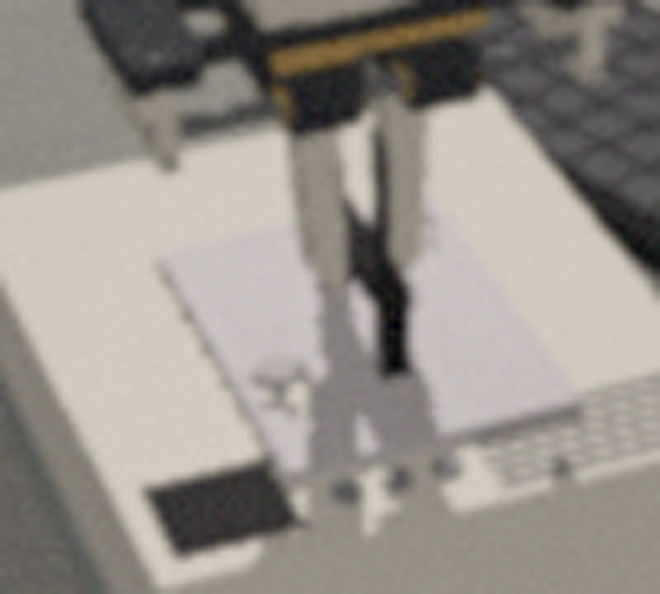

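```bash
python3 - <<'E'
from h import *
from plant import robot
c0=pickle.load(open("pics/side0.pkl","rb"))
p=proj(c0,np.array([.5552,.2065,.11]));x,y=int(p[0])-50,int(p[1])-45
C=np.array([.5555,.207]);a=np.radians(-13.7);R=np.array([[np.cos(a),-np.sin(a)],[np.sin(a),np.cos(a)]])
f=lambda q:((R.T@(q[:2]-C))*1000).round(1)
for n,u,z in[("-x-y",(290,472),.11),("+x-y",(578,404),.11),("-x+y",(162,260),.11),("stud b",(283,364),.117),("deck -x-y",(170,587),.105)]:print(n,f(crop(c0,u,x,y,100/660,z)))
s=130/709
for n,u,z in[("-x-y",(275,322),.11),("+x-y",(508,264),.11),("-x+y",(165,152),.11),("stud b",(273,260),.117),("deck -x-y",(186,437),.105),("+x-y",(680,306),.105)]:print("old",n,f(crop(c0,u,185,130,s,z)))
E
```

```text
-x-y [-54.  -98.7]
+x-y [  61.3 -101.1]
-x+y [-54.2  56.2]
stud b [-36.3 -41.8]
deck -x-y [-114.1 -139.6]
old -x-y [-55. -83.]
old +x-y [ 60.  -82.7]
old -x+y [-58.7  71.4]
old stud b [-42.8 -46.4]
old deck -x-y [-115.7 -139.7]
old +x-y [ 122.3 -137.6]
```

```bash

python3 nudge.py '-.0025 0 0 0 0 0 0;0 0 0 0 0 0 0;0 0 -.002 0 0 0 0;0 0 -.002 0 0 0 0;0 0 -.003 0 0 0 0;0 0 -.003 0 0 0 0;0 0 0 0 0 0 0;0 0 0 0 0 0 0' 40
```

```text
clock: 4.9
tcp_pos: [0.5532, 0.1857, 0.1627]
orientation: [0.788, 0.616, 0.0, 0.0]
contact_force: [-0.1, -0.6, -3.2]
finger_gap: 0.0152
gripper_force: 40.0
```

The plate is free (10 mm lift, 3.2 N = its weight). Carry it to the clear bench at about (0.42, -0.07).

```bash

python3 nudge.py '0 0 -.015 0 0 0 0;0 0 -.02 0 0 0 0;0 0 -.02 0 0 0 0;-.02 -.005 0 0 0 0 0;-.03 -.0075 0 0 0 0 0;-.035 -.0086 0 0 0 0 0;-.035 -.0086 0 0 0 0 0;-.035 -.0086 0 0 0 0 0'
python3 nudge.py '-.035 -.0086 0 0 0 0 0;-.035 -.0086 0 0 0 0 0;-.03 -.0075 0 0 0 0 0;-.02 -.005 0 0 0 0 0;0 0 0 0 0 0 0;0 0 .03 0 0 0 0;0 0 .03 0 0 0 0;0 0 0 0 0 0 0'
python3 -c "
from h import *
go([.42,-.07,.049],-13.7)"
```

```text
clock: 5.7
tcp_pos: [0.4778, 0.0435, 0.2176]
orientation: [0.787, 0.616, -0.0, 0.0]
contact_force: [0.3, -0.7, -3.9]
finger_gap: 0.0155
gripper_force: 40.0
clock: 6.5
tcp_pos: [0.4186, -0.0631, 0.1547]
orientation: [0.788, 0.616, -0.002, -0.003]
contact_force: [-1.2, 0.3, -3.8]
finger_gap: 0.0154
gripper_force: 40.0
d [-0.0065  0.0038  0.1057] tcp [ 0.4186 -0.0631  0.1547] t 6.5
rot [-0.0073 -0.0017 -0.0038] j [-0.41  0.11  1.94  0.    1.1  -0.17]
F [-1.2  0.3 -3.8] gap 0.0154 g 40.0
```

```bash

python3 nudge.py '0 0 .04 0 0 0 0;0 0 .035 0 0 0 0;0 0 .015 0 0 0 0;0 0 .01 0 0 0 0;0 0 .003 0 0 0 0;0 0 .002 0 0 0 0;0 0 0 0 0 0 0;0 0 0 0 0 0 0'
```

```text
clock: 7.3
tcp_pos: [0.4217, -0.0651, 0.0535]
orientation: [0.788, 0.616, 0.0, 0.001]
contact_force: [-0.1, -0.2, -2.5]
finger_gap: 0.0157
gripper_force: 40.0
```

```bash

python3 nudge.py '0 0 .002 0 0 0 0;0 0 .0015 0 0 0 0;0 0 .0015 0 0 0 0;0 0 0 0 0 0 0;0 0 0 0 0 0 0'
```

```text
clock: 7.8
tcp_pos: [0.4211, -0.0649, 0.0477]
orientation: [0.788, 0.616, 0.0, 0.0]
contact_force: [-0.7, -0.2, -1.3]
finger_gap: 0.0157
gripper_force: 40.0
```

```bash

python3 nudge.py '0 0 0 0 0 0 .06;0 0 0 0 0 0 .06;0 0 0 0 0 0 .06;0 0 0 0 0 0 .06;0 0 -.03 0 0 0 .06;0 0 -.04 0 0 0 .06;0 0 -.04 0 0 0 .06;0 0 -.04 0 0 .127 .06'
python3 -c "
from h import *
go([.467,-.312,.2],-21)"
```

```text
clock: 8.6
tcp_pos: [0.4207, -0.0646, 0.1992]
orientation: [0.826, 0.564, -0.0, -0.0]
contact_force: [0.4, -0.2, 0.7]
finger_gap: 0.06
gripper_force: 0.0
d [-0.2137  0.133  -0.0008] tcp [ 0.4207 -0.0646  0.1992] t 8.6
rot [-0.0002 -0.     -0.0051] j [-0.42  0.06  1.87  0.    1.21 -0.04]
F [ 0.4 -0.2  0.7] gap 0.06 g 0.0
```

```bash

python3 nudge.py '-.03 .019 0 0 0 0 .06;-.0367 .0228 0 0 0 0 .06;-.0367 .0228 0 0 0 0 .06;-.0367 .0228 0 0 0 0 .06;-.0367 .0228 0 0 0 0 .06;-.0367 .0228 0 0 0 0 .06;0 0 0 0 0 0 .06'
python3 - <<'E'
from h import *
from plant import robot
import cv2
go([.467,-.312,.058],-21)
c=robot.camera("top");pickle.dump(c,open("pics/top1.pkl","wb"))
p=proj(c,np.array([.5552,.2065,.1])).astype(int);q=proj(c,np.array([.42,-.07,.0])).astype(int);r=proj(c,np.array([.467,-.312,.08])).astype(int);print(p,q,r)
im=c["color"][:,:,::-1]
A=cv2.resize(im[p[1]-24:p[1]+24,p[0]-24:p[0]+24],(400,400),interpolation=cv2.INTER_CUBIC)
B=cv2.resize(im[q[1]-50:q[1]+50,q[0]-50:q[0]+50],(400,400),interpolation=cv2.INTER_CUBIC)
cv2.imwrite("pics/f.png",np.hstack([A,B]))
E
```

```text
clock: 9.3
tcp_pos: [0.4683, -0.3173, 0.1971]
orientation: [0.826, 0.563, -0.0, 0.001]
contact_force: [-0.1, 0.7, -0.1]
finger_gap: 0.06
gripper_force: 0.0
d [ 0.0047 -0.0033  0.1391] tcp [ 0.4683 -0.3173  0.1971] t 9.3
rot [ 0.0015  0.002  -0.0075] j [-0.79  0.32  1.56 -0.    1.26 -0.42]
F [-0.1  0.7 -0.1] gap 0.06 g 0.0
[216 193] [318 245] [411 228]
```

View pics/f.png

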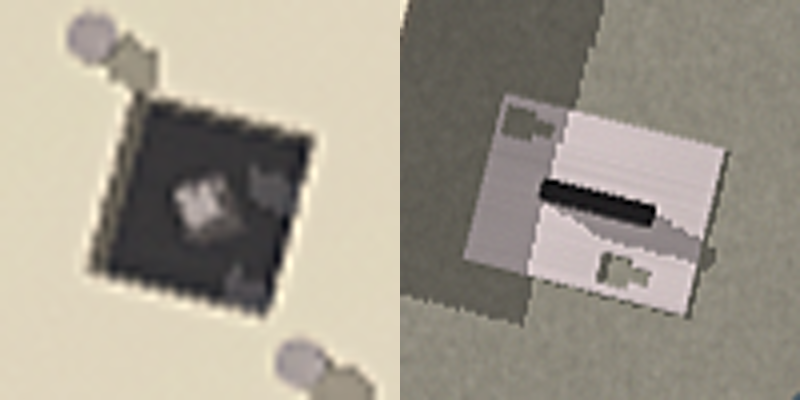

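The plate lies flat on the bench, bar up. The well is open with the shaft at (203,205) in the left panel. Now an enlarged view of the shaft from both cameras to read its angle.

```bash
python3 - <<'E'
from h import *
from plant import robot
import cv2
t=pickle.load(open("pics/top1.pkl","rb"));s=robot.camera("side");pickle.dump(s,open("pics/side1.pkl","wb"))
out=[]
for c in(t,s):
    p=proj(c,np.array([.5552,.2072,.095])).astype(int);print(p, proj(c,np.array([.5552,.2072,.101])))
    im=c["color"][p[1]-10:p[1]+10,p[0]-10:p[0]+10,::-1].astype(float)
    im=np.clip((im-20)*1.25,0,255).astype(np.uint8)
    out.append(cv2.resize(im,(400,400),interpolation=cv2.INTER_CUBIC))
    print(c["color"][p[1]-8:p[1]+8,p[0]-9:p[0]+9,1])
cv2.imwrite("pics/g.png",np.hstack(out))
E
```

```text
[216 193] [216.52886845 193.69089791]
[[ 89  91  49  56  53  54  55  55  56  55  55  54  53  53  51  46  45  56]
 [ 95  86  49  55  55  57  54  55  55  52  55  56  54  56  53  53  55  53]
 [101  57  53  54  55  55  54  55  56  55  55  55  54  56  54  55  53  55]
 [102  49  54  56  56  56  55  56  55  54  54  54  55  55  55  63  52  53]
 [ 88  48  54  55  56  56  54  52  51  49  59  59  53  57  53  89  57  59]
 [ 72  50  53  54  56  53  48  65  60  84  85  96  53  53  52  86  85  83]
 [ 56  52  54  53  54  47  87 123 101 169 117 125  64  52  53  84  81  81]
 [ 48  56  56  55  54  47 160 168 137 176 139  78  78  54  52  80  83  81]
 [ 51  54  56  56  53  47  95 163 166 167 177  89  77  62  51  49  77  74]
 [ 52  54  56  56  54  49  74 160 167 161 163 123  84  67  52  52  51  48]
 [ 54  56  57  55  54  52  43 131 164 136  99  80  87  83  53  56  54  52]
 [ 53  56  53  56  56  54  49  78 115  83  84  77  79  74  63  55  53  54]
 [ 55  53  57  55  55  54  50  74  78  80  69  67  63  56  54  55  54  53]
 [ 56  56  57  58  54  57  54  51  57  60  51  52  53  55  56  55  55  52]
 [ 54  54  5
[... 677 characters left out ...]
162 152 153 147 133 124]
 [182 163 162 161 159 161 160 154 154 155 159 154 141 138 133 113  98  93]
 [201 180 162 157 159 154 151 145 139 132 135 128 123 118 114  93  68  74]
 [214 189 154 136 126 120 121 125 126 129 129 123 116 115 112 106 100 122]
 [218 196 154 109  90  84  96 112 123 123 128 132 139 148 152 161 173 191]
 [217 209 180 123  77  72 103 127 139 152 162 175 188 201 208 209 210 216]
 [202 199 184 149 126 134 161 176 191 202 207 213 216 218 220 221 221 222]
 [193 192 187 180 186 198 208 212 215 217 220 219 221 221 221 222 221 220]
 [187 189 185 184 200 216 220 221 221 220 221 222 222 221 220 221 221 221]
 [169 169 168 178 201 219 222 221 220 221 221 221 220 222 220 219 220 221]]
```

View pics/g.png

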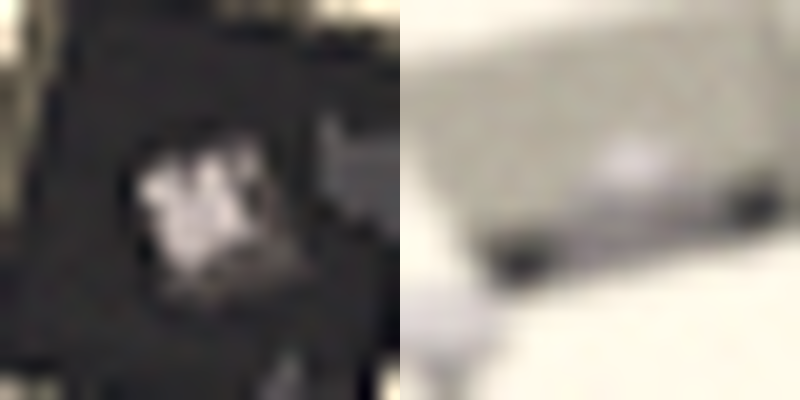

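```bash
python3 - <<'E'
from h import *
import cv2
c=pickle.load(open("pics/top1.pkl","rb"));x0,y0=207,184
g=c["color"][y0:y0+18,x0:x0+18].astype(float)
g=np.abs(g[:,:,1]-55);g=np.clip(g/28,0,1);g[:,14:]=0;g[:3]=0;g[:,:4]=0;g[14:]=0
res=[]
for yaw in range(-45,45,3):
  a=np.radians(yaw);R=np.array([[np.cos(a),-np.sin(a)],[np.sin(a),np.cos(a)]])
  for dx in np.arange(-.004,.0041,.001):
    for dy in np.arange(-.004,.0041,.001):
      P=[]
      for h,z in((.008,.073),(.008,.093),(.0045,.101)):
        for s in((1,1),(1,-1),(-1,-1),(-1,1)):
          q=R@(np.array(s)*h)+[.5555+dx,.207+dy];P.append((proj(c,np.array([*q,z]))-[x0,y0]+.5)*10)
      m=np.zeros((180,180),np.uint8);cv2.fillConvexPoly(m,cv2.convexHull(np.array(P).round().astype(np.int32)),255)
      m=cv2.resize(m,(18,18),interpolation=cv2.INTER_AREA)/255.
      res.append((((m-g)**2).sum(),yaw,round(.5555+dx,4),round(.207+dy,4)))
res.sort()
for r in res[:6]:print(r)
for y in range(-45,45,6):print(y,round(min(r[0] for r in res if r[1]==y),2),end="; ")
E
```

```text
(np.float64(1.6840721386593853), 18, np.float64(0.5585), np.float64(0.211))
(np.float64(1.735504005523778), 15, np.float64(0.5585), np.float64(0.211))
(np.float64(1.7605855675603577), 18, np.float64(0.5575), np.float64(0.211))
(np.float64(1.8291624885248217), 15, np.float64(0.5575), np.float64(0.211))
(np.float64(1.8518955032993591), 21, np.float64(0.5585), np.float64(0.211))
(np.float64(1.9500610440254533), 21, np.float64(0.5575), np.float64(0.211))
-45 6.83; -39 8.28; -33 8.89; -27 8.85; -21 8.74; -15 7.85; -9 6.89; -3 5.43; 3 3.81; 9 2.66; 15 1.74; 21 1.85; 27 2.75; 33 4.17; 39 5.48;
```

```bash

python3 nudge.py '.0047 -.0033 .02 0 0 -.0075 .06;0 0 .04 0 0 0 .06;0 0 .04 0 0 0 .06;0 0 .02 0 0 0 .06;0 0 .015 0 0 0 .06;0 0 0 0 0 0 .06;0 0 0 0 0 0 .06'
python3 -c "
from h import *
go([.467,-.312,.058],-21)"
```

```text
clock: 10.1
tcp_pos: [0.4665, -0.3053, 0.0631]
orientation: [0.823, 0.569, 0.0, -0.0]
contact_force: [-0.1, 0.4, 1.2]
finger_gap: 0.0601
gripper_force: 0.0
d [-0.0061  0.0028  0.0051] tcp [ 0.4665 -0.3053  0.0631] t 10.1
rot [-0.0003 -0.0003  0.0052] j [-0.78  0.45  1.73  0.    0.96 -0.42]
F [-0.1  0.4  1.2] gap 0.0601 g 0.0
```

```bash

python3 nudge.py '-.0061 .0028 .005 0 0 .005 .06;0 0 0 0 0 0 .06;0 0 0 0 0 0 0;0 0 0 0 0 0 0;0 0 0 0 0 0 0;0 0 0 0 0 0 0;0 0 0 0 0 0 0;0 0 0 0 0 0 0' 50
python3 -c "
from h import *
go([.467,-.312,.058],-21)"
```

```text
clock: 10.9
tcp_pos: [0.4671, -0.3132, 0.0578]
orientation: [0.824, 0.566, 0.0, 0.0]
contact_force: [1.5, -0.5, 1.0]
finger_gap: 0.0335
gripper_force: 50.0
d [ 0.0011 -0.0005 -0.0002] tcp [ 0.4671 -0.3132  0.0578] t 10.9
rot [ 0.0005  0.0002 -0.0009] j [-0.79  0.46  1.72 -0.    0.96 -0.42]
F [ 1.5 -0.5  1. ] gap 0.0335 g 50.0
```

```bash

python3 nudge.py '0 0 -.02 0 0 0 0;0 0 -.04 0 0 0 0;0 0 -.05 0 0 0 0;0 0 -.05 0 0 0 0;.02 -.004 0 0 0 0 0;.04 -.008 0 0 0 0 0;.044 -.0085 0 0 0 0 0;.044 -.0085 0 0 0 0 0'
python3 nudge.py '.044 -.0085 0 0 0 0 0;.044 -.0085 0 0 0 0 0;.044 -.0085 0 0 0 0 0;.044 -.0085 0 0 0 0 0;.044 -.0085 0 0 0 0 0;.044 -.0085 0 0 0 0 0;.044 -.0085 0 0 0 0 0;.04 -.008 0 0 0 0 0'
python3 nudge.py '0 0 0 0 0 -.1 0;0 0 0 0 0 -.14 0;0 0 0 0 0 -.14 0;0 0 0 0 0 -.14 0;0 0 0 0 0 -.12 0;0 0 0 0 0 -.058 0;0 0 0 0 0 0 0;0 0 0 0 0 0 0'
python3 -c "
from h import *
go([.5571,.2076,.165],19)"
```

```text
clock: 11.7
tcp_pos: [0.4922, -0.1629, 0.2168]
orientation: [0.825, 0.565, -0.0, -0.001]
contact_force: [0.5, -0.7, -3.4]
finger_gap: 0.0338
gripper_force: 50.0
clock: 12.5
tcp_pos: [0.5542, 0.1866, 0.2166]
orientation: [0.824, 0.566, -0.001, -0.001]
contact_force: [1.0, -0.4, -3.6]
finger_gap: 0.034
gripper_force: 50.0
clock: 13.3
tcp_pos: [0.5545, 0.1844, 0.2169]
orientation: [0.582, 0.813, -0.001, -0.001]
contact_force: [0.9, 0.2, -3.4]
finger_gap: 0.0333
gripper_force: 50.0
d [0.0211 0.01   0.0519] tcp [0.5545 0.1844 0.2169] t 13.3
rot [-0.0016 -0.0003 -0.0029] j [ 0.13  0.34  1.48 -0.    1.33 -0.2 ]
F [ 0.9  0.2 -3.4] gap 0.0333 g 50.0
```

```bash

python3 nudge.py '.0211 .01 0 0 0 -.003 0;0 0 .025 0 0 0 0;0 0 .025 0 0 0 0;0 0 0 0 0 0 0;0 0 0 0 0 0 0;0 0 0 0 0 0 0'
python3 -c "
from h import *
go([.5571,.2076,.165],19)"
python3 nudge.py '0 0 .003 0 0 0 0;0 0 .003 0 0 0 0;0 0 .003 0 0 0 0;0 0 .003 0 0 0 0;0 0 0 0 0 0 0;0 0 0 0 0 0 0'
python3 -c "
from h import *
go([.5571,.2076,.131],19)"
```

```text
clock: 13.9
tcp_pos: [0.5586, 0.2077, 0.1691]
orientation: [0.58, 0.814, 0.001, 0.001]
contact_force: [0.1, 0.5, -4.0]
finger_gap: 0.0341
gripper_force: 50.0
d [ 0.0004 -0.0014  0.0041] tcp [0.5586 0.2077 0.1691] t 13.9
rot [0.0021 0.0004 0.0012] j [ 0.17  0.39  1.52 -0.    1.23 -0.16]
F [ 0.1  0.5 -4. ] gap 0.0341 g 50.0
clock: 14.5
tcp_pos: [0.5576, 0.2076, 0.1555]
orientation: [0.58, 0.815, -0.0, -0.0]
contact_force: [0.1, 0.3, -3.7]
finger_gap: 0.0332
gripper_force: 50.0
d [ 0.0001 -0.0005  0.0245] tcp [0.5576 0.2076 0.1555] t 14.5
rot [-0.0003 -0.      0.0019] j [ 0.17  0.4   1.54 -0.    1.2  -0.16]
F [ 0.1  0.3 -3.7] gap 0.0332 g 50.0
```

```bash

python3 nudge.py '0 0 .002 0 0 0 0;0 0 .002 0 0 0 0;0 0 .002 0 0 0 0;0 0 0 0 0 0 0'
python3 nudge.py '0 0 .002 0 0 0 0;0 0 .002 0 0 0 0;0 0 0 0 0 0 0;0 0 0 0 0 0 0'
```

```text
clock: 14.9
tcp_pos: [0.5574, 0.2076, 0.1492]
orientation: [0.58, 0.815, -0.0, -0.0]
contact_force: [0.9, -0.3, -3.8]
finger_gap: 0.034
gripper_force: 50.0
clock: 15.3
tcp_pos: [0.5576, 0.2077, 0.1456]
orientation: [0.58, 0.815, -0.0, -0.0]
contact_force: [-0.0, 0.8, -3.3]
finger_gap: 0.0337
gripper_force: 50.0
```

```bash

python3 nudge.py '0 0 .003 0 0 0 0;0 0 .003 0 0 0 0;0 0 .003 0 0 0 0;0 0 .002 0 0 0 0;0 0 0 0 0 0 0;0 0 0 0 0 0 0'
python3 nudge.py '0 0 .0015 0 0 0 0;0 0 .0015 0 0 0 0;0 0 .001 0 0 0 0;0 0 0 0 0 0 0'
```

```text
clock: 15.9
tcp_pos: [0.5577, 0.2077, 0.1346]
orientation: [0.58, 0.815, -0.0, -0.0]
contact_force: [-0.0, -0.3, -3.7]
finger_gap: 0.034
gripper_force: 50.0
clock: 16.3
tcp_pos: [0.5577, 0.2077, 0.1309]
orientation: [0.58, 0.815, 0.0, 0.0]
contact_force: [-0.7, 0.0, -2.7]
finger_gap: 0.034
gripper_force: 50.0
```

```bash

python3 nudge.py '0 0 .001 0 0 0 0;0 0 0 0 0 0 0;0 0 0 0 0 0 .045;0 0 0 0 0 0 .045;0 0 0 0 0 0 .045;0 0 0 0 0 0 .045'
python3 nudge.py '0 0 -.02 0 0 0 .045;0 0 -.04 0 0 0 .045;0 0 -.05 0 0 0 .045;0 0 -.02 0 0 0 .045;0 0 0 0 0 0 .06;0 0 0 0 0 0 .06'
python3 - <<'E'
from h import *
from plant import robot
import cv2
a=np.radians(109.);hub=np.array([.5573,.2090])
h=hub+.075*np.array([np.cos(a),np.sin(a)])
go([*h,.185],19)
E
```

```text
clock: 16.9
tcp_pos: [0.5578, 0.2077, 0.1296]
orientation: [0.58, 0.815, 0.0, 0.0]
contact_force: [0.1, 0.2, -0.3]
finger_gap: 0.0449
gripper_force: 0.0
clock: 17.5
tcp_pos: [0.5575, 0.2076, 0.2592]
orientation: [0.58, 0.815, -0.0, -0.0]
contact_force: [-0.4, 0.8, -0.9]
finger_gap: 0.0565
gripper_force: 0.0
d [0.0763 0.0004 0.0742] tcp [0.5575 0.2076 0.2592] t 17.5
rot [-0.0001 -0.      0.0019] j [ 0.17  0.33  1.39 -0.    1.43 -0.16]
F [-0.4  0.8 -0.9] gap 0.0565 g 0.0
```

```bash

python3 nudge.py '.038 0 0 0 0 0 .06;.038 0 0 0 0 0 .06;0 0 .03 0 0 0 .06;0 0 .03 0 0 0 .06;0 0 .014 0 0 0 .06;0 0 0 0 0 0 .06;0 0 0 0 0 0 .06'
python3 nudge.py '0 0 0 0 0 0 0;0 0 0 0 0 0 0;0 0 0 0 0 0 0;0 0 0 0 0 0 0;0 0 0 0 0 0 0;0 0 0 0 0 0 0;0 0 0 0 0 0 0' 25
python3 - <<'E'
from h import *
from plant import robot
import cv2
a=np.radians(109.);hub=np.array([.5573,.2090])
go([*(hub+.075*np.array([np.cos(a),np.sin(a)])),.185],19)
c=robot.camera("side");p=proj(c,np.array([.55,.23,.14]));x,y=int(p[0])-70,int(p[1])-60
cv2.imwrite("pics/h.png",cv2.resize(c["color"][y:y+110,x:x+140,::-1],(760,597),interpolation=cv2.INTER_CUBIC))
E
```

```text
clock: 18.2
tcp_pos: [0.5321, 0.2792, 0.1842]
orientation: [0.58, 0.815, -0.001, -0.001]
contact_force: [0.3, -0.4, 0.9]
finger_gap: 0.0599
gripper_force: 0.0
clock: 18.9
tcp_pos: [0.5329, 0.2796, 0.1859]
orientation: [0.58, 0.815, 0.0, 0.0]
contact_force: [-0.2, 0.4, 1.9]
finger_gap: 0.0237
gripper_force: 25.0
d [0.0003 0.0001 0.0009] tcp [0.5329 0.2796 0.1859] t 18.9
rot [ 0.0005 -0.0001  0.0019] j [ 0.3   0.39  1.48  0.    1.27 -0.04]
F [-0.2  0.4  1.9] gap 0.0237 g 25.0
```

View pics/h.png

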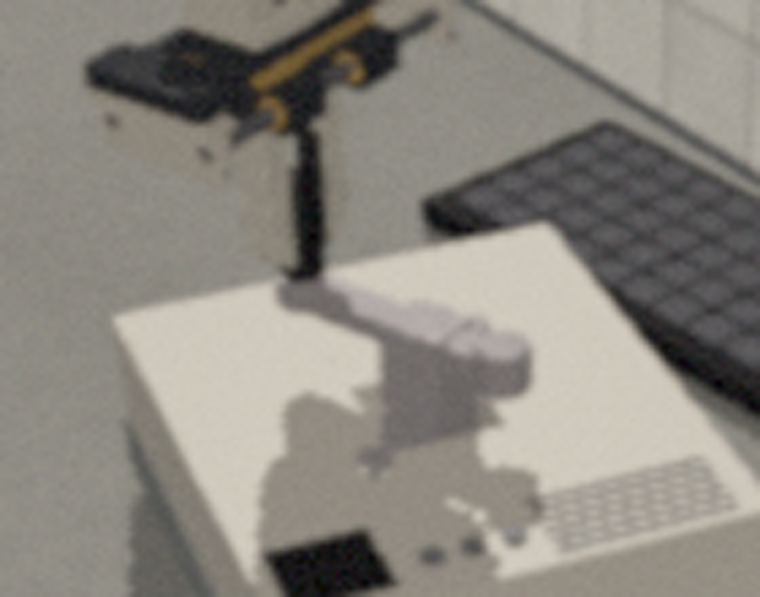

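The crank is seated with its hub down in the well, and the handle is held between the fingers at (305,200). Wind in 15° steps.

```bash

python3 nudge.py '-.0026 .0194 0 0 0 0 0;-.0075 .0181 0 0 0 0 0;-.0119 .0155 0 0 0 0 0;-.0155 .0119 0 0 0 0 0;-.0181 .0075 0 0 0 0 0;-.0194 .0026 0 0 0 0 0;0 0 0 0 0 0 0'
python3 -c "
from h import *
a=np.radians(19.)
go([.5573+.075*np.cos(a),.209+.075*np.sin(a),.1859],19)"
```

```text
clock: 19.65
tcp_pos: [0.6292, 0.2298, 0.1855]
orientation: [0.581, 0.814, -0.001, 0.0]
contact_force: [-2.1, -1.0, 3.0]
finger_gap: 0.024
gripper_force: 25.0
d [ 0.0037  0.0002 -0.0004] tcp [0.6292 0.2298 0.1855] t 19.65
rot [-0.0008  0.0013 -0.0011] j [ 0.18  0.51  1.29 -0.    1.34 -0.15]
F [-2.1 -1.   3. ] gap 0.024 g 25.0
```

```bash

python3 nudge.py '-.0194 -.0026 0 0 0 0 0;-.0181 -.0075 0 0 0 0 0;-.0155 -.0119 0 0 0 0 0;-.0119 -.0155 0 0 0 0 0;-.0075 -.0181 0 0 0 0 0;-.0026 -.0194 0 0 0 0 0'
python3 nudge.py '.0026 -.0194 0 0 0 0 0;.0075 -.0181 0 0 0 0 0;.0119 -.0155 0 0 0 0 0;.0155 -.0119 0 0 0 0 0;.0181 -.0075 0 0 0 0 0;.0194 -.0026 0 0 0 0 0'
python3 nudge.py '.0194 .0026 0 0 0 0 0;.0181 .0075 0 0 0 0 0;.0155 .0119 0 0 0 0 0;.0119 .0155 0 0 0 0 0;.0075 .0181 0 0 0 0 0;.0026 .0194 0 0 0 0 0;0 0 0 0 0 0 0;0 0 0 0 0 0 0'
python3 - <<'E'
from h import *
from plant import robot
go([.5329,.2796,.1859],19)
c=robot.camera("side");pickle.dump(c,open("pics/side2.pkl","wb"))
c=robot.camera("top");pickle.dump(c,open("pics/top2.pkl","wb"))
E
```

```text
clock: 20.25
tcp_pos: [0.582, 0.137, 0.1855]
orientation: [0.58, 0.814, 0.001, 0.0]
contact_force: [0.5, 6.7, -2.9]
finger_gap: 0.0237
gripper_force: 25.0
clock: 20.85
tcp_pos: [0.486, 0.1821, 0.186]
orientation: [0.58, 0.814, -0.001, 0.002]
contact_force: [1.4, -1.3, -2.0]
finger_gap: 0.0232
gripper_force: 25.0
clock: 21.65
tcp_pos: [0.5332, 0.2796, 0.1862]
orientation: [0.58, 0.815, 0.001, 0.0]
contact_force: [-0.5, 4.4, 4.2]
finger_gap: 0.0233
gripper_force: 25.0
d [ 0.0001 -0.0002  0.0003] tcp [0.5332 0.2796 0.1862] t 21.65
rot [ 0.0024 -0.0006  0.0018] j [ 0.3   0.39  1.48  0.    1.27 -0.04]
F [-0.5  4.4  4.2] gap 0.0233 g 25.0
```

```bash

python3 nudge.py '-.0026 .0194 0 0 0 0 0;-.0075 .0181 0 0 0 0 0;-.0119 .0155 0 0 0 0 0;-.0155 .0119 0 0 0 0 0;-.0181 .0075 0 0 0 0 0;-.0194 .0026 0 0 0 0 0'
python3 nudge.py '-.0194 -.0026 0 0 0 0 0;-.0181 -.0075 0 0 0 0 0;-.0155 -.0119 0 0 0 0 0;-.0119 -.0155 0 0 0 0 0;-.0075 -.0181 0 0 0 0 0;-.0026 -.0194 0 0 0 0 0'
python3 nudge.py '.0026 -.0194 0 0 0 0 0;.0075 -.0181 0 0 0 0 0;.0119 -.0155 0 0 0 0 0;.0155 -.0119 0 0 0 0 0;.0181 -.0075 0 0 0 0 0;.0194 -.0026 0 0 0 0 0'
python3 nudge.py '.0194 .0026 0 0 0 0 0;.0181 .0075 0 0 0 0 0;.0155 .0119 0 0 0 0 0;.0119 .0155 0 0 0 0 0;0 0 0 0 0 0 0'
python3 nudge.py '.0045 .0088 0 0 0 0 0;0 0 0 0 0 0 0;0 0 0 0 0 0 0'
```

```text
clock: 22.35
tcp_pos: [0.6286, 0.2316, 0.1856]
orientation: [0.58, 0.815, -0.0, -0.0]
contact_force: [-4.1, 2.6, 3.0]
finger_gap: 0.0236
gripper_force: 25.0
clock: 22.95
tcp_pos: [0.5814, 0.1361, 0.1851]
orientation: [0.581, 0.814, 0.001, 0.0]
contact_force: [1.8, 6.3, -2.5]
finger_gap: 0.0234
gripper_force: 25.0
clock: 23.55
tcp_pos: [0.4859, 0.1815, 0.1858]
orientation: [0.58, 0.814, -0.001, 0.002]
contact_force: [1.9, -1.3, -1.6]
finger_gap: 0.0237
gripper_force: 25.0
clock: 24.05
tcp_pos: [0.5005, 0.2581, 0.1861]
orientation: [0.58, 0.815, 0.0, -0.0]
contact_force: [-4.5, 4.9, 8.3]
finger_gap: 0.0237
gripper_force: 25.0
clock: 24.35
tcp_pos: [0.5068, 0.2642, 0.1862]
orientation: [0.58, 0.815, 0.0, -0.0]
contact_force: [-4.9, 4.8, 6.2]
finger_gap: 0.0231
gripper_force: 25.0
```

```bash

python3 nudge.py '.0018 .0049 0 0 0 0 0;0 0 0 0 0 0 0;0 0 0 0 0 0 0'
python3 nudge.py '.0014 .0050 0 0 0 0 0;0 0 0 0 0 0 0;0 0 0 0 0 0 0'
python3 nudge.py '.0011 .0051 0 0 0 0 0;0 0 0 0 0 0 0;0 0 0 0 0 0 0'
python3 - <<'E'
from h import *
go([.5329,.2796,.1859],19)
from plant import robot
import cv2
c=robot.camera("side");pickle.dump(c,open("pics/side3.pkl","wb"))
E
```

```text
clock: 24.65
tcp_pos: [0.5105, 0.2673, 0.1862]
orientation: [0.58, 0.815, -0.0, -0.0]
contact_force: [-5.4, 4.7, 7.0]
finger_gap: 0.023
gripper_force: 25.0
clock: 24.95
tcp_pos: [0.5148, 0.2703, 0.1862]
orientation: [0.58, 0.815, -0.0, -0.001]
contact_force: [-6.4, 5.5, 7.2]
finger_gap: 0.0237
gripper_force: 25.0
clock: 25.25
tcp_pos: [0.5193, 0.2732, 0.1862]
orientation: [0.58, 0.815, 0.0, -0.0]
contact_force: [-5.2, 4.5, 7.9]
finger_gap: 0.0237
gripper_force: 25.0
d [0.0016 0.0149 0.0003] tcp [0.5193 0.2732 0.1862] t 25.25
rot [-0.0003 -0.001   0.0017] j [ 0.29  0.36  1.52  0.    1.26 -0.04]
F [-5.2  4.5  7.9] gap 0.0237 g 25.0
```

```bash

python3 nudge.py '.0007 .0052 0 0 0 0 0;0 0 0 0 0 0 0;0 0 0 0 0 0 0' | grep -E 'tcp|contact'
python3 nudge.py '.0004 .0052 0 0 0 0 0;0 0 0 0 0 0 0;0 0 0 0 0 0 0'| grep -E 'tcp|contact'
python3 nudge.py '0 .0040 0 0 0 0 0;0 0 0 0 0 0 0;0 0 0 0 0 0 0'| grep -E 'tcp|contact'
```

```text
tcp_pos: [0.5242, 0.2756, 0.1863]
contact_force: [-4.5, 5.2, 6.2]
tcp_pos: [0.5291, 0.2777, 0.1863]
contact_force: [-3.7, 5.5, 7.3]
tcp_pos: [0.5321, 0.2789, 0.1862]
contact_force: [-5.1, 5.5, 8.9]
```

```bash

python3 nudge.py '-.0002 .0040 0 0 0 0 0;0 0 0 0 0 0 0;0 0 0 0 0 0 0'| grep -E 'tcp|contact'
python3 nudge.py '-.0004 .0030 0 0 0 0 0;0 0 0 0 0 0 0;0 0 0 0 0 0 0'| grep -E 'tcp|contact'
python3 nudge.py '-.0005 .0030 0 0 0 0 0;0 0 0 0 0 0 0;0 0 0 0 0 0 0'| grep -E 'tcp|contact'
```

```text
tcp_pos: [0.5346, 0.2799, 0.1862]
contact_force: [-9.4, 5.3, 10.2]
tcp_pos: [0.5364, 0.2805, 0.1862]
contact_force: [-12.6, 4.4, 12.0]
tcp_pos: [0.5383, 0.2811, 0.1861]
contact_force: [-15.5, 6.0, 15.1]
```

```bash

python3 nudge.py '-.0006 .0030 0 0 0 0 0;0 0 0 0 0 0 0;0 0 0 0 0 0 0'| grep -E 'tcp|contact'
python3 nudge.py '0 0 0 0 0 0 .05;0 0 0 0 0 0 .05;0 0 0 0 0 0 .05;0 0 0 0 0 0 .05;0 0 -.03 0 0 0 .05;0 0 -.04 0 0 0 .05;0 0 -.04 0 0 0 .05'
python3 nudge.py '-.04 0 0 0 0 0 .05;-.05 0 0 0 0 0 .05;-.05 0 0 0 0 0 .05;-.05 0 0 0 0 0 .05;-.05 0 0 0 0 0 .05;-.05 0 0 0 0 0 .05;-.05 0 0 0 0 0 .05;0 0 0 0 0 0 .05'
python3 - <<'E'
from h import *
from plant import robot
c=robot.camera("top");pickle.dump(c,open("pics/top4.pkl","wb"));c0=pickle.load(open("pics/top0.pkl","rb"))
a=np.radians(-13.7);R=np.array([[np.cos(a),-np.sin(a)],[np.sin(a),np.cos(a)]]);C=np.array([.5565,.2085])
for X in(-.03,0.,.03):
  r=[]
  for Y in np.arange(.12,.30,.004):
    u=proj(c,np.array([*(C+R@[X,Y]),.06])).round().astype(int)
    r.append((int(Y*1000+.5),int(c["color"][u[1],u[0]].mean()),int(c0["color"][u[1],u[0]].mean())))
  print(X,r)
E
```

```text
tcp_pos: [0.5404, 0.2816, 0.186]
contact_force: [-18.9, 4.7, 16.4]
clock: 28.1
tcp_pos: [0.5466, 0.2812, 0.2961]
orientation: [0.58, 0.814, -0.001, 0.0]
contact_force: [1.5, 0.1, 0.2]
finger_gap: 0.0501
gripper_force: 0.0
clock: 28.9
tcp_pos: [0.6591, -0.047, 0.2942]
orientation: [0.583, 0.812, -0.001, 0.001]
contact_force: [0.5, -0.3, 0.4]
finger_gap: 0.0498
gripper_force: 0.0
-0.03 [(120, 212, 199), (124, 212, 199), (128, 213, 198), (132, 212, 199), (136, 213, 199), (140, 212, 199), (144, 212, 200), (148, 213, 201), (152, 210, 213), (156, 234, 122), (160, 246, 125), (164, 94, 129), (168, 72, 134), (172, 249, 130), (176, 227, 132), (180, 228, 126), (184, 231, 125), (188, 208, 131), (192, 3, 127), (196, 228, 131), (200, 238, 130), (204, 228, 127), (208, 229, 124), (212, 236, 129), (216, 98, 132), (220, 42, 132), (224, 134, 128), (228, 230, 128), (232, 226, 130), (236, 235, 129), (240, 248, 130), (244, 88, 125), (248, 57, 132), (252, 55, 126), (256, 76, 128), (260, 130, 125), (264, 128, 126), (268, 146, 134), (272, 139, 128), (276, 134, 126), (280, 138, 127), (284, 136, 125), (288, 13
[... 862 characters left out ...]
32, 212, 198), (136, 213, 198), (140, 213, 199), (144, 213, 199), (148, 214, 201), (152, 218, 208), (156, 178, 128), (160, 158, 128), (164, 0, 130), (168, 63, 125), (172, 190, 128), (176, 177, 135), (180, 178, 138), (184, 160, 129), (188, 165, 133), (192, 8, 125), (196, 161, 131), (200, 185, 132), (204, 176, 130), (208, 180, 131), (212, 159, 127), (216, 59, 129), (220, 16, 126), (224, 190, 136), (228, 179, 134), (232, 177, 130), (236, 177, 129), (240, 182, 123), (244, 44, 132), (248, 53, 129), (252, 56, 128), (256, 58, 124), (260, 130, 127), (264, 141, 130), (268, 142, 130), (272, 136, 125), (276, 135, 126), (280, 139, 128), (284, 136, 126), (288, 139, 128), (292, 138, 129), (296, 137, 126)]
```

```bash
python3 - <<'E'
from h import *
from plant import robot
c=robot.camera("side");g=c["color"].max(2)
hub=np.array([.557,.2087])
for az in(100,106,112):
  h=hub+.075*np.array([np.cos(np.radians(az)),np.sin(np.radians(az))])
  print(az,proj(c,np.array([*h,.155])).round(1),proj(c,np.array([*h,.207])).round(1))
h=hub+.075*np.array([np.cos(1.85),np.sin(1.85)]);u=proj(c,np.array([*h,.181])).astype(int)
m=g[u[1]-30:u[1]+30,u[0]-25:u[0]+25]<60
ys,xs=np.nonzero(m);print("black rows",ys.min()+u[1]-30,ys.max()+u[1]-30,"cols",xs.min()+u[0]-25,xs.max()+u[0]-25,len(ys))
c0=pickle.load(open("pics/top1.pkl","rb"));c1=pickle.load(open("pics/top4.pkl","rb"))
for n,p in(("jar",(.677,-.205,.085)),("box",(.31,-.33,.035)),("plate",(.42,-.07,0))):
  v=proj(c0,np.array(p)).astype(int);s=np.s_[v[1]-25:v[1]+25,v[0]-25:v[0]+25]
  (d,_),r=cv2.phaseCorrelate(*[k["color"][s].mean(2).astype(np.float32) for k in(c0,c1)]) if 0 else ((0,0),0)
  a,b=[k["color"][s].mean(2) for k in(c0,c1)];print(n,np.median(abs(a-b)).round(1),(abs(a-b)>40).mean().round(3))
E
```

```text
100 [224.2 140.9] [222.8 123.4]
106 [222.1 142.1] [220.7 124.6]
112 [220.2 143.4] [218.7 125.8]
black rows 126 144 cols 216 245 142
jar 4.3 0.073
box 24.2 0.21
plate 32.0 0.453
```

```bash
python3 -c "
from plant import robot
print(robot.job_done())"
```

```text
the job is handed in; nothing more can be done
None
```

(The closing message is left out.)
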